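# Make up the car and mower service kits

## Robot

A 6-joint arm with a two-finger parallel gripper is mounted at the origin on the work surface. World frame = base frame: x ahead of the robot, y to its left, z up, the work surface at z = 0. Lengths are in m, angles in rad, forces in N, time in s.
With the tool pointing down it reaches from about 0.35 to 0.85 m from the base axis. Payload 8.1 kg.
Tool frame: the origin (TCP) lies at the very end of the fingers, on their centre line; the grasp point (between the pads) lies 19 mm behind it; z points along the fingers, y is the line along which they close (so a half turn about z gives the same grasp; the last joint's range is limited). The gripper opens to 93 mm and grips with 3 to 60 N. Pads are 15 mm wide; open, the fingers measure 128 mm over their backs; the gripper's body (75 mm by 188 mm) begins 65 mm behind the grasp point.
Start: joints at [1.194, 0.13, 1.488, -0, 1.523, -0.085], TCP at [0.173, 0.575, 0.219] pointing down, gripper open.
Joint ranges: [-2.96, 2.96], [-0.89, 2.26], [0.02, 2.5], [-1.34, 4.48], [0, 2.73], [-2.66, 2.66]. Speed limits (rad/s): [2.39, 2.39, 2.79, 3.14, 3.14, 3.14].

## Interface

Orientations are given as a rotation vector (axis times angle).
In Python, from plant import monitor, eyes, ticket gives the robot as it stands.
- The arm moves only by the tool arm_command, never from a script. Its argument "deltas" is a list that holds one entry, the list of rows, each a list of 6 numbers: the shift along the world's x, y, z in cm, then the turn, a rotation vector about the world's x, y, z in degrees. In form: [[[tx, ty, tz, rx, ry, rz], ...]]. A call has 1 to 12 rows; each row shifts and turns the commanded pose from where the row before left it; what a row does not reach is not made up. A row lasts 1/12 s, in which the tool goes at most 41.7 mm and 7.16 degrees, less where a joint would pass 70% of its speed; a pose out of reach is approached as far as the arm can. A call is refused whole if a number of a shift passes 4.17 or a number of a turn 7.16, either way. A call with a gripper value outside its range is refused whole. "gripper" is the opening, from -1 (shut) to 1 (fully open), set as the call begins (left out, the last holds). The fingers move at their own pace and stop on an object; "squeeze" is the grip in N (left out, the last holds). Time passes only in rows, so rows that do not move let the fingers close. It gives the time, the measured TCP pose, the force, the opening and the grip force at its end, in the units of the state.
- monitor.read_state(): the state, without advancing time (a new reading comes with each control period).
- eyes.read_camera(name): name is "scene" or "top"; returns the picture (420x560x3 uint8, blue, green, red); there is no depth.
- eyes.camera_model(name): a dict with "fx", "fy", "cx", "cy" (pixels), "rvec" (rotation vector, rad) and "tvec" (3), from world to camera coordinates, as OpenCV has them. Camera axes: x right, y down, z forward; pixel columns grow to the right and rows downward; lengths in m; the calibration is good to about 2 mm. A picture is of the moment at which its call begins. camera_model takes no time and is no camera call.
- ticket.close_job(): hands the job in; it is judged then, once.
The state is a dict: "t": time; "q": joint angles; "dq": joint speeds; "joint_torque": joint torques, N m; "tool_pos": TCP position; "orientation": TCP orientation; "force": force on the tool from outside, world axes, zero at the start; "wrist_torque": the same for the moment, N m; "opening": finger opening in m; "gripper_force": force on a finger pad.
Only numpy, scipy, OpenCV 4.12 (cv2) and the standard library are available. Lean on these libraries where they do the work, as an engineer would, in place of code of your own. Each camera call takes 0.05 s, during which the arm holds its last target. There are 200 camera calls.

## Task

Make up the two service kits on the garage bench: the orange tray gets the car's kit, the new orange oil filter and the brake pad; the blue tray gets the mower's kit, the air filter, the belt pulley and the spark plug. Set each part down (do not drop it) in the recess of its shape, fully down on the recess floor, the oil filter standing upright and the others lying as they lay on the bench. Leave the old black oil filter, the wrench and the grease tin where they are, and let go of everything at the end.

Things in the scene. Friction and masses are not known exactly. Their poses are not given: they have to be found in the camera images.
- car_tray: Orange car tray, fixed: board 100 (x) by 236 (y) by 10 mm, black-floored recesses 5 mm deep (floor 5 mm above the bench). Origin: centre of underside, z up. Round recess, diameter 78 mm, centre x 0, y +62 mm: oil filter. Rectangular recess 66 (x) by 116 (y) mm, centre x 0, y -50 mm: brake pad, length along tray y, either way round.
- mower_tray: Blue mower tray, fixed: board 116 (x) by 290 (y) by 10 mm, recesses and origin as car_tray. Rectangle 76 (x) by 116 (y) mm, centre x 0, y -77 mm: air filter, length along tray y. Round, diameter 76, centre x 0, y +31: pulley. Narrow slot 96 (x) by 40 (y), centre x 0, y +115: spark plug, length along tray x. Either way round. Placed plug and pulley are 42 mm apart.
- oil_filter: New oil filter of the car: an upright orange can with a bright steel ring at its foot and flutes near its domed top, diameter 62 mm, 75 mm tall, about 0.28 kg. Origin: centre of the underside, z up. Loose.
- brake_pad: Brake pad lying flat: a bright steel backing plate 100 (x) by 50 (y) by 6 mm with a dark grey friction block on it, in two halves with a slot between, together 79 (x) by 44 (y) by 12 mm; 18 mm tall in all, about 0.32 kg. Origin: centre of the underside, x along its length, z up. Loose; above 6 mm it is gripped by the 44 mm wide block.
- air_filter: Mower's air filter panel lying flat: green plastic frame with white paper pleats on top, rigid, 100 (x) by 60 (y) by 28 mm, about 0.09 kg. Origin: centre of the underside, x along its length, z up. Loose.
- pulley: Mower's belt pulley lying flat: a bright aluminium grooved disc with a dark hub, diameter 60 mm, 24 mm tall, about 0.16 kg. Origin: centre of the underside, z up. Loose.
- spark_plug: Mower's spark plug lying on a flat of its steel hexagon: 78 mm long along its x, white insulator towards +x, brass-coloured thread towards -x. The hexagon is 22 mm long, 21 mm across flats (its height) and 24 mm across corners (its width as it lies). 0.06 kg. Origin: on the axis, mid-hexagon, 10.4 mm above its support. Loose; grip by the hexagon.
- old_filter: Old, used oil filter, black with a dark ring, otherwise shaped like the new one: diameter 62 mm, 75 mm tall, upright among the stock. Origin: centre of the underside. Loose; a bystander, to be left alone.
- wrench: Steel wrench lying flat off to the robot's right, 170 mm long along its x. A loose bystander, to be left alone.
- grease_tin: Flat yellow tin with a thin steel band off to the robot's left, diameter 72 mm, 30 mm tall. Origin: centre of the underside. A loose bystander, to be left alone.
There are look-alikes about, which are no part of the job. Several things look just like the oil_filter: the one meant starts farthest to the robot's left. Of the things that look like the air_filter, take the one that is farthest from the robot's base at the start.

How it is judged:
At the end, for the whole second after the job is handed in: All five parts rest, released, in their recesses: origin within 11 mm of the recess centre in tray x and y, on its floor (within 2.5 mm; plug 3 mm), all but the plug within 0.1 rad of upright. Old filter, wrench and tin within 20 mm of their start (x of oil_filter in the frame of car_tray between -0.011 and 0.011 m and y of oil_filter in the frame of car_tray between 0.051 and 0.073 m and z of each of oil_filter, brake_pad in the frame of car_tray below 0.0075 m and x of brake_pad in the frame of car_tray between -0.011 and 0.011 m and y of brake_pad in the frame of car_tray between -0.061 and -0.039 m and x of air_filter in the frame of mower_tray between -0.011 and 0.011 m and y of air_filter in the frame of mower_tray between -0.088 and -0.066 m and z of each of air_filter, pulley in the frame of mower_tray below 0.0075 m and x of pulley in the frame of mower_tray between -0.011 and 0.011 m and y of pulley in the frame of mower_tray between 0.02 and 0.042 m and x of spark_plug in the frame of mower_tray between -0.011 and 0.011 m and y of spark_plug in the frame of mower_tray between 0.104 and 0.126 m and z of spark_plug in the frame of mower_tray below 0.0185 m and linear speed of each of oil_filter, brake_pad, air_filter, pulley, spark_plug below 0.02 m/s and contact force between each of oil_filter, brake_pad, air_filter, pulley, spark_plug and the fingers below 0.1 N and angle between each of oil_filter, brake_pad, air_filter, pulley's own z axis and vertical below 0.1 rad and distance of each of old_filter, wrench, grease_tin from where it was at the start of the episode below 0.02 m); the robot touches nothing.
It fails at once if the old filter, the wrench or the grease tin is pushed more than 20 mm from where it stood (distance of any of old_filter, wrench, grease_tin from where it was at the start of the episode above 0.02 m).
It fails at once if a part is dropped: in the air, held by nothing, more than about 45 mm above the bench ((contact force between oil_filter and anything else below 0.02 N and height (world z) of oil_filter above 0.045 m) or (contact force between brake_pad and anything else below 0.02 N and height (world z) of brake_pad above 0.045 m) or (contact force between air_filter and anything else below 0.02 N and height (world z) of air_filter above 0.045 m) or (contact force between pulley and anything else below 0.02 N and height (world z) of pulley above 0.045 m) or (contact force between spark_plug and anything else below 0.02 N and height (world z) of spark_plug above 0.055 m)).
It also fails if it takes over 138 s, if anything falls off the work surface, if the arm or the gripper's body presses on something with over 40 N, if the wrist force passes 120 N, or if a joint passes its speed limit or range.

## Working session

There is one attempt and no reset: what is moved stays moved. The work goes in short steps, Python scripts to look and compute and a tool call to move; the robot and the scene stay as the last step left them, time stands still between calls to the robot, and variables do not carry over. Pictures are saved under pics/ and viewed, at most 14 in all, crops included, and the job is handed in when it is done.

Besides the shell and the picture viewer there is one more tool, called after "Call:" as name(argument=value, ...), one argument or row to a line, values as JSON. arm_command: Moves the arm, as the interface text tells. Its arguments: {"type":"object","properties":{"deltas":{"type":"array"},"gripper":{"type":"number"},"squeeze":{"type":"number"}},"required":["deltas"]}

```bash
mkdir -p pics; cat > h.py <<'E'
import sys; sys.path.insert(0,'.')
import cv2, numpy as np
from plant import monitor, eyes, ticket
def ray(name,u,v,z):
    m=eyes.camera_model(name); R=cv2.Rodrigues(np.array(m['rvec'],float))[0]; t=np.array(m['tvec'],float).ravel()
    d=R.T@np.array([(u-m['cx'])/m['fx'],(v-m['cy'])/m['fy'],1]); c=-R.T@t
    return c+d*(z-c[2])/d[2]
def proj(name,p):
    m=eyes.camera_model(name); K=np.array([[m['fx'],0,m['cx']],[0,m['fy'],m['cy']],[0,0,1]])
    return cv2.projectPoints(np.array(p,float).reshape(-1,1,3),np.array(m['rvec'],float),np.array(m['tvec'],float),K,None)[0].reshape(-1,2)
E
python3 - <<'E'
from h import *
for n in('top','scene'):
    i=eyes.read_camera(n); cv2.imwrite(f'pics/{n}0.png',i); m=eyes.camera_model(n)
    R=cv2.Rodrigues(np.array(m['rvec'],float))[0]; print(n,m['fx'],-R.T@np.array(m['tvec']).ravel(),R.round(2).tolist())
s=monitor.read_state(); print(s)
E
```

```text
top 419.3590394709826 [0.24706913 0.00918388 1.1797406 ] [[0.0, -1.0, -0.0], [-0.99, -0.0, -0.12], [0.12, 0.0, -0.99]]
scene 419.3100133618307 [1.23617075 0.09019242 1.01710718] [[-0.08, 1.0, -0.02], [0.77, 0.05, -0.64], [-0.63, -0.07, -0.77]]
{'t': 0.1, 'q': array([ 1.19362006e+00,  1.31093604e-01,  1.48912747e+00, -1.95534247e-05,
        1.52304004e+00, -8.53966622e-02]), 'dq': array([ 0.00025774, -0.0024703 , -0.00269994,  0.0013613 , -0.00232158,
        0.00068605]), 'joint_torque': array([ 6.95079525e-04, -5.61333525e+01, -4.93099344e+01,  7.70152453e-02,
        2.89596012e-02, -8.39689346e-05]), 'tool_pos': array([0.17238914, 0.57416819, 0.21771118]), 'orientation': array([-4.56647780e-01, -3.10785894e+00,  2.55776882e-03]), 'force': array([-0.38288198,  0.3323733 ,  0.19685313]), 'wrist_torque': array([ 0.00266113, -0.0597576 ,  0.00547084]), 'gripper_force': 0.0, 'opening': 0.09290859451555263}
```

View pics/top0.png

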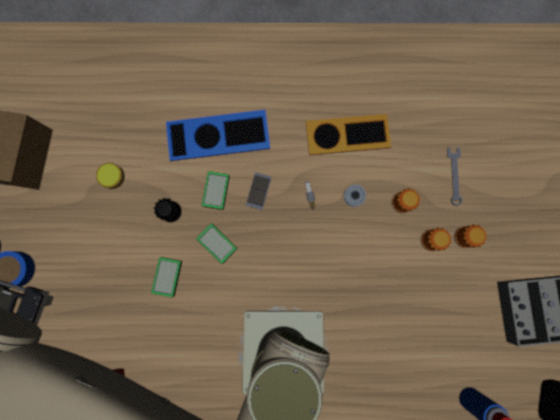

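View pics/scene0.png

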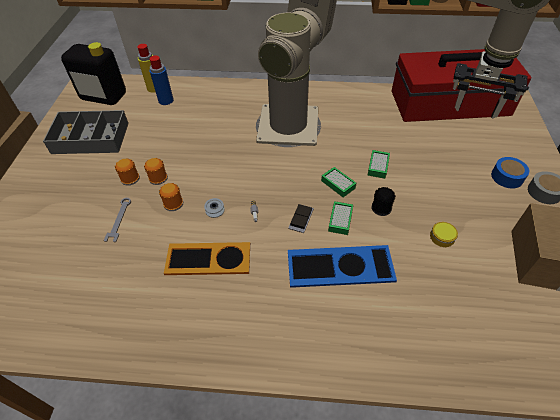

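Top view: orange cans at (406,200), (438,240) and (473,237), so the leftmost is (406,200). Green panels are at (216,190), (217,243) and (167,277), and the farthest from the base looks like (216,190). The black can is at (167,210), the pad at (258,191), the plug at (310,193) and the pulley at (354,195). The trays are at (218,135) blue and (347,134) orange.

```bash
cat > meas.py <<'E'
from h import *
def comps(name,img,kind):
    hsv=cv2.cvtColor(img,cv2.COLOR_BGR2HSV); H,S,V=[hsv[...,k].astype(int) for k in range(3)]
    m={'orange':(H>=7)&(H<=19)&(S>185)&(V>90),'blue':(H>100)&(H<125)&(S>150)&(V>80),
       'green':(H>50)&(H<85)&(S>90),'grey':(S<75),'yellow':(H>24)&(H<34)&(S>180)}[kind].astype(np.uint8)*255
    cs=cv2.findContours(m,cv2.RETR_EXTERNAL,cv2.CHAIN_APPROX_NONE)[0]
    out=[]
    for c in cs:
        if cv2.contourArea(c)<40: continue
        h=cv2.convexHull(c); M=cv2.moments(h)
        out.append((M['m10']/M['m00'],M['m01']/M['m00'],cv2.contourArea(h),h))
    return out
def tri(u1,u2):
    P=[]
    for n in('top','scene'):
        m=eyes.camera_model(n); K=np.array([[m['fx'],0,m['cx']],[0,m['fy'],m['cy']],[0,0,1]])
        P.append(K@np.hstack([cv2.Rodrigues(np.array(m['rvec'],float))[0],np.array(m['tvec'],float).reshape(3,1)]))
    X=cv2.triangulatePoints(P[0],P[1],np.array(u1,float),np.array(u2,float)).ravel(); return X[:3]/X[3]
def rect(name,hull,z):
    pts=np.array([ray(name,u,v,z)[:2] for u,v in hull.reshape(-1,2)],np.float32)
    b=cv2.boxPoints(cv2.minAreaRect(pts*1000)); e=[b[1]-b[0],b[2]-b[1]]; e.sort(key=np.linalg.norm)
    a=np.degrees(np.arctan2(e[1][1],e[1][0]))%180
    return b.mean(0).round(1),np.linalg.norm(e[1]).round(),np.linalg.norm(e[0]).round(),round(float(a),1)
if __name__=='__main__':
    I={n:cv2.imread(f'pics/{n}0.png') for n in('top','scene')}
    for k,hz in(('orange',.02),('blue',.005),('green',.014),('grey',.012),('yellow',.015)):
        A=[c for c in comps('top',I['top'],k) if 80<c[0]<480 and 100<c[1]<295]; B=comps('scene',I['scene'],k)
        for a in A:
            best=None
            for b in B:
                X=tri(a[:2],b[:2]); 
                e=np.linalg.norm(proj('top',X)[0]-a[:2])+np.linalg.norm(proj('scene',X)[0]-b[:2])
                if -.01<X[2]<.07 and e<6 and (best is None or e<best[0]): best=(e,X,b)
            print(k,np.round(a[:3]),'top',rect('top',a[3],hz), end=' ')
            if best: print('tri',(best[1]*1000).round(1),'e',round(best[0],1),'scene',rect('scene',best[2][3],hz),np.round(best[2][:3]))
            else: print()
    t=I['top'][150:255,145:490]; s=I['scene'][145:285,90:410]
    f=lambda i:cv2.resize(i,(760,int(i.shape[0]*760/i.shape[1])),interpolation=cv2.INTER_CUBIC)
    cv2.imwrite('pics/crop1.png',np.vstack([f(t),f(s)]))
E
python3 meas.py
```

```text
orange [439. 239. 325.] top (array([ 303.5, -427.8], dtype=float32), np.float32(56.0), np.float32(55.0), 177.6) tri [ 302.7 -420.5   32.5] e 1.7 scene (array([ 288.8, -424.7], dtype=float32), np.float32(123.0), np.float32(58.0), 30.4) [155. 170. 396.]
orange [474. 236. 316.] top (array([ 312.1, -526.2], dtype=float32), np.float32(56.0), np.float32(52.0), 177.0) tri [ 311.6 -516.5   33.5] e 2.0 scene (array([ 297.4, -520.7], dtype=float32), np.float32(123.0), np.float32(61.0), 34.7) [126. 171. 398.]
orange [408. 199. 309.] top (array([ 413.6, -345.6], dtype=float32), np.float32(56.0), np.float32(54.0), 27.9) tri [ 410.7 -341.3   39.3] e 0.8 scene (array([ 394.4, -346.3], dtype=float32), np.float32(107.0), np.float32(62.0), 29.7) [169. 195. 373.]
blue [ 217.  135. 3745.] top (array([602.7, 192.8], dtype=float32), np.float32(286.0), np.float32(113.0), 97.5) tri [603.5 191.7   1. ] e 1.5 scene (array([603.9, 189. ], dtype=float32), np.float32(290.0), np.float32(117.0), 97.5) [ 340.  265. 3712.]
green [166. 277. 819.] top (array([198., 324.], dtype=float32), np.float32(100.0), np.float32(
[... 2504 characters left out ...]
91.9, -487.1], dtype=float32), np.float32(172.0), np.float32(39.0), 1.4) [118. 220. 508.]
grey [326. 136. 372.] top (array([ 598.2, -120.9], dtype=float32), np.float32(63.0), np.float32(62.0), 158.4) tri [ 600.9 -123.     2.9] e 1.0 scene (array([ 605.8, -123.5], dtype=float32), np.float32(65.0), np.float32(61.0), 98.2) [230. 257. 338.]
grey [365. 132. 642.] top (array([ 608.6, -232. ], dtype=float32), np.float32(104.0), np.float32(54.0), 95.2) tri [ 611.7 -235.5    1.9] e 0.7 scene (array([ 617.8, -233.1], dtype=float32), np.float32(107.0), np.float32(53.0), 96.1) [190. 258. 568.]
grey [ 217.  135. 4339.] top (array([601.4, 191.6], dtype=float32), np.float32(298.0), np.float32(124.0), 97.3)
```

View pics/crop1.png

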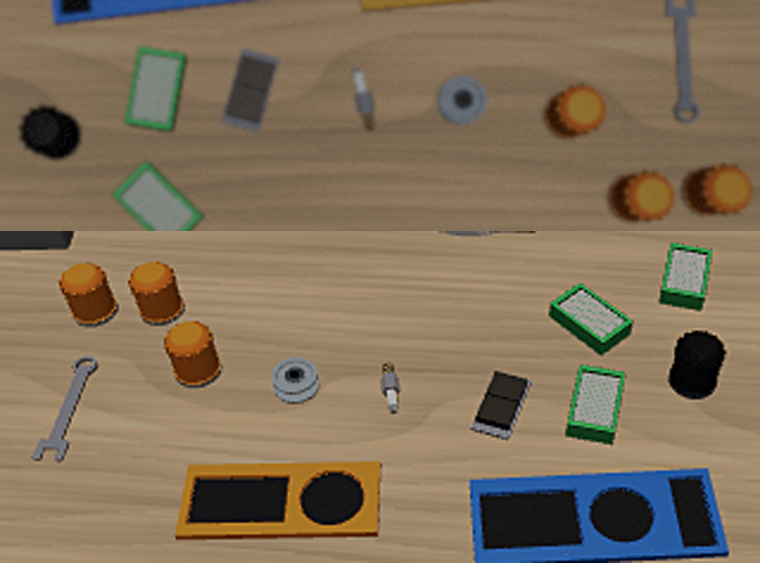

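Both views agree. Triangulated heights read a steady 4 mm or so low, and the sizes match. The chosen filter is the can at about (410,-341) mm, and the chosen air filter is the panel at (440,193), 481 mm from the base against 345 and 379 for the others. The crop confirms both. I start with the air filter.

Call:
arm_command(
  deltas=[
    [[2.23,-3.18,-0.8,0,0,0.65],[2.23,-3.18,-0.8,0,0,0.65],[2.23,-3.18,-0.8,0,0,0.65],[2.23,-3.18,-0.8,0,0,0.65],[2.23,-3.18,-0.8,0,0,0.65],[2.23,-3.18,-0.8,0,0,0.65],[2.23,-3.18,-0.8,0,0,0.65],[2.23,-3.18,-0.8,0,0,0.65],[2.23,-3.18,-0.8,0,0,0.65],[2.23,-3.18,-0.8,0,0,0.65],[2.23,-3.18,-0.8,0,0,0.65],[2.23,-3.18,-0.8,0,0,0.65]],
  ],
  gripper=1,
  squeeze=20,
)

```text
t: 1.1
tool_pos: [0.4407, 0.1912, 0.1221]
orientation: [-0.243, -3.132, -0.0]
force: [1.3, 0.4, -0.3]
opening: 0.0932
gripper_force: 0.0
```

Call:
arm_command(
  deltas=[
    [[0,0,0,0,0,0],[0,0,0,0,0,0],[0,0,0,0,0,0]],
  ],
)

```text
t: 1.35
tool_pos: [0.4398, 0.1931, 0.1224]
orientation: [-0.246, -3.131, -0.0]
force: [-0.2, 0.1, 1.3]
opening: 0.0933
gripper_force: 0.0
```

```bash
cat >> h.py <<'E'
def pose():
    s=monitor.read_state(); R=cv2.Rodrigues(s['orientation'])[0]
    p=s['tool_pos']*1000; psi=np.degrees(np.arctan2(R[1,1],R[0,1]))%180
    print('t',round(s['t'],2),'tcp',p.round(1),'psi',round(psi,1),'tilt axis',R[:,2].round(3),'open',round(s['opening']*1000,1),'gf',round(s['gripper_force'],1),'F',s['force'].round(1)); return p,psi
def go(x,y,z,psi):
    p,a=pose(); d=(psi-a+90)%180-90
    print('delta cm',((np.array([x,y,z])-p)/10).round(2),'turn',round(d,1))
E
python3 - <<'E'
from h import *
go(441,193,10,81)
E
```

```text
t 1.35 tcp [439.8 193.1 122.4] psi 81.0 tilt axis [-0.001  0.    -1.   ] open 93.3 gf 0.0 F [-0.2  0.1  1.3]
delta cm [ 1.200e-01 -1.000e-02 -1.124e+01] turn -0.0
```

Call:
arm_command(
  deltas=[
    [[0.1,0,-2,0,0,0],[0,0,-2,0,0,0],[0,0,-2,0,0,0],[0,0,-2,0,0,0],[0,0,-1.5,0,0,0],[0,0,-1,0,0,0],[0,0,-0.7,0,0,0],[0,0,0,0,0,0],[0,0,0,0,0,0]],
  ],
)

```text
t: 2.1
tool_pos: [0.4412, 0.1937, 0.011]
orientation: [0.243, 3.132, 0.0]
force: [-0.5, -0.8, 0.3]
opening: 0.0933
gripper_force: 0.0
```

Call:
arm_command(
  deltas=[
    [[0,0,0,0,0,0],[0,0,0,0,0,0],[0,0,0,0,0,0],[0,0,0,0,0,0],[0,0,0,0,0,0],[0,0,0,0,0,0],[0,0,0,0,0,0],[0,0,0,0,0,0]],
  ],
  gripper=0,
)

```text
t: 2.77
tool_pos: [0.4414, 0.1929, 0.0109]
orientation: [0.244, 3.132, -0.0]
force: [-0.5, -1.7, 4.0]
opening: 0.0599
gripper_force: 20.0
```

Call:
arm_command(
  deltas=[
    [[0,0,0.6,0,0,0],[0,0,1.4,0,0,0],[0,0,2,0,0,0],[0,0,2,0,0,0],[0,0,1,0,0,0]],
  ],
)

```text
t: 3.18
tool_pos: [0.4422, 0.1935, 0.0831]
orientation: [0.244, 3.13, 0.002]
force: [0.3, 1.3, -0.2]
opening: 0.0597
gripper_force: 20.0
```

Call:
arm_command(
  deltas=[
    [[1.43,-0.65,0,0,0,-6.13],[1.43,-0.65,0,0,0,-6.13],[1.43,-0.65,0,0,0,-6.13],[1.43,-0.65,0,0,0,-6.13],[1.43,-0.65,0,0,0,-6.13],[1.43,-0.65,0,0,0,-6.13],[1.43,-0.65,0,0,0,-6.13],[1.43,-0.65,0,0,0,-6.13],[1.43,-0.65,0,0,0,-6.13],[1.43,-0.65,0,0,0,-6.13],[1.43,-0.65,0,0,0,-6.13],[1.43,-0.65,0,0,0,-6.13]],
  ],
)

```text
t: 4.18
tool_pos: [0.6131, 0.1147, 0.08]
orientation: [-2.077, -2.356, 0.001]
force: [0.8, -0.0, -0.8]
opening: 0.0601
gripper_force: 20.0
```

Call:
arm_command(
  deltas=[
    [[0,0,0,0,0,0],[0,0,0,0,0,0],[0,0,0,0,0,0]],
  ],
)

```text
t: 4.43
tool_pos: [0.6119, 0.1153, 0.08]
orientation: [-2.067, -2.364, 0.001]
force: [-1.0, 0.4, -0.6]
opening: 0.0597
gripper_force: 20.0
```

```bash
python3 - <<'E'
from h import *
go(613.6,115,15.5,7.5)
from meas import comps,tri,rect
# better tray recess check from first pictures
for k in('top','scene'):
    i=cv2.imread(f'pics/{k}0.png'); 
    g=i.max(2); m=((g<50)*255).astype(np.uint8)
    for c in cv2.findContours(m,cv2.RETR_EXTERNAL,cv2.CHAIN_APPROX_NONE)[0]:
        if cv2.contourArea(c)<150: continue
        M=cv2.moments(c);u,v=M['m10']/M['m00'],M['m01']/M['m00']
        X=ray(k,u,v,.0075)*1000
        if 560<X[0]<660 and abs(X[1])<400: print(k,X[:2].round(1),rect(k,c,.0075)[1:])
E
```

```text
t 4.43 tcp [611.9 115.3  80. ] psi 7.7 tilt axis [-0.001  0.    -1.   ] open 59.7 gf 20.0 F [-1.   0.4 -0.6]
delta cm [ 0.17 -0.03 -6.45] turn -0.2
top [597.7 222.7] (np.float32(66.0), np.float32(65.0), 90.2)
top [587.  305.9] (np.float32(89.0), np.float32(33.0), 7.5)
top [ 599.4 -121.4] (np.float32(68.0), np.float32(66.0), 179.6)
top [ 610.  -233.1] (np.float32(109.0), np.float32(59.0), 95.3)
top [611.8 115.7] (np.float32(108.0), np.float32(69.0), 97.5)
scene [617.8 112.5] (np.float32(112.0), np.float32(72.0), 97.4)
scene [603.8 219.6] (np.float32(70.0), np.float32(69.0), 97.9)
scene [593.5 302.5] (np.float32(92.0), np.float32(38.0), 7.5)
scene [ 615.8 -235.5] (np.float32(113.0), np.float32(60.0), 94.2)
scene [ 605.  -124.2] (np.float32(72.0), np.float32(70.0), 94.2)
```

Call:
arm_command(
  deltas=[
    [[0.2,0,-2,0,0,0],[0,0,-1.5,0,0,0],[0,0,-1,0,0,0],[0,0,-0.7,0,0,0],[0,0,-0.5,0,0,0],[0,0,-0.4,0,0,0],[0,0,-0.2,0,0,0],[0,0,-0.15,0,0,0],[0,0,0,0,0,0],[0,0,0,0,0,0]],
  ],
)

```text
t: 5.27
tool_pos: [0.6152, 0.1151, 0.0166]
orientation: [2.071, 2.362, 0.001]
force: [-0.0, -0.0, -0.2]
opening: 0.0599
gripper_force: 20.0
```

```bash
python3 - <<'E'
from h import *
pose()
a=eyes.read_camera('top')[90:230,160:300]; b=eyes.read_camera('scene')[210:300,280:400]
cv2.imwrite('pics/p1.png',np.hstack([cv2.resize(a,(400,400),interpolation=2),cv2.resize(b,(400,400),interpolation=2)]))
E
```

```text
t 5.27 tcp [615.2 115.1  16.6] psi 7.5 tilt axis [ 0.001  0.    -1.   ] open 59.9 gf 20.0 F [-0.  -0.  -0.2]
```

View pics/p1.png

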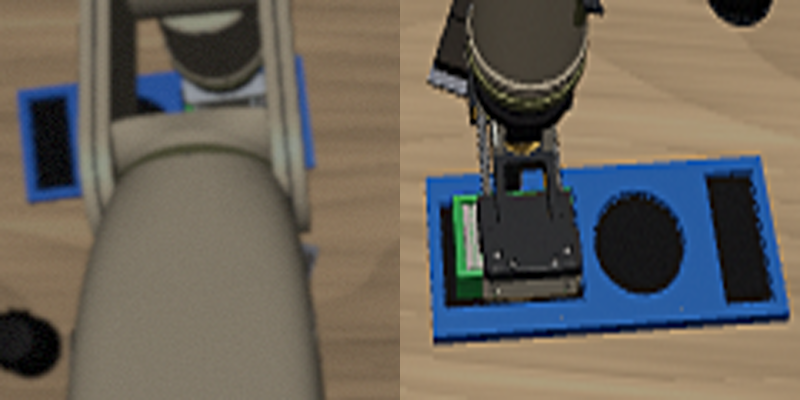

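The scene view shows the green panel inside the rectangular recess, with dark floor showing at its left edge. I lower it the last millimetre, release and retreat.

Call:
arm_command(
  deltas=[
    [[0,0,-0.08,0,0,0],[0,0,-0.04,0,0,0],[0,0,0,0,0,0],[0,0,0,0,0,0]],
  ],
)

```text
t: 5.7
tool_pos: [0.6153, 0.1151, 0.016]
orientation: [2.07, 2.362, 0.001]
force: [-2.3, -0.2, 5.1]
opening: 0.0598
gripper_force: 20.0
```

Call:
arm_command(
  deltas=[
    [[0,0,0,0,0,0],[0,0,0,0,0,0],[0,0,0,0,0,0],[0,0,0,0,0,0],[0,0,0,0,0,0],[0,0,0,0,0,0]],
  ],
  gripper=0.7,
)

```text
t: 6.2
tool_pos: [0.6147, 0.115, 0.0148]
orientation: [-2.071, -2.362, 0.0]
force: [-0.0, 0.0, -0.1]
opening: 0.079
gripper_force: 0.0
```

Call:
arm_command(
  deltas=[
    [[0,0,1,0,0,0],[0,0,2,0,0,0],[0,0,3,0,0,0],[0,0,3,0,0,0],[0,0,0,0,0,0],[0,0,0,0,0,0]],
  ],
)

```text
t: 6.7
tool_pos: [0.6171, 0.1153, 0.1089]
orientation: [2.068, 2.359, 0.007]
force: [-0.5, -0.0, -0.8]
opening: 0.079
gripper_force: 0.0
```

```bash
python3 - <<'E'
from h import *
go(440,72.5,110,75)
E
```

```text
t 6.7 tcp [617.1 115.3 108.9] psi 7.5 tilt axis [ 0.006  0.001 -1.   ] open 79.0 gf 0.0 F [-0.5 -0.  -0.8]
delta cm [-17.71  -4.28   0.11] turn 67.5
```

Call:
arm_command(
  deltas=[
    [[-1.76,-0.43,0,0,0,6.75],[-1.76,-0.43,0,0,0,6.75],[-1.76,-0.43,0,0,0,6.75],[-1.76,-0.43,0,0,0,6.75],[-1.76,-0.43,0,0,0,6.75],[-1.76,-0.43,0,0,0,6.75],[-1.76,-0.43,0,0,0,6.75],[-1.76,-0.43,0,0,0,6.75],[-1.76,-0.43,0,0,0,6.75],[-1.76,-0.43,0,0,0,6.75],[0,0,-2,0,0,0],[0,0,-2,0,0,0]],
  ],
)

```text
t: 7.7
tool_pos: [0.4387, 0.0719, 0.065]
orientation: [0.408, 3.113, 0.001]
force: [0.5, 0.0, -0.4]
opening: 0.0792
gripper_force: 0.0
```

Call:
arm_command(
  deltas=[
    [[0,0,0,0,0,0],[0,0,0,0,0,0],[0,0,0,0,0,0]],
  ],
)

```text
t: 7.95
tool_pos: [0.4388, 0.0721, 0.0653]
orientation: [-0.409, -3.114, 0.0]
force: [-0.5, 0.0, 0.3]
opening: 0.0793
gripper_force: 0.0
```

```bash
python3 - <<'E'
from h import *
go(442,72.5,8.5,75)
E
```

```text
t 7.95 tcp [438.8  72.1  65.3] psi 75.0 tilt axis [-0.001 -0.    -1.   ] open 79.3 gf 0.0 F [-0.5  0.   0.3]
delta cm [ 0.32  0.04 -5.68] turn -0.0
```

Call:
arm_command(
  deltas=[
    [[0.32,0,-1.5,0,0,0],[0,0,-1.5,0,0,0],[0,0,-1.2,0,0,0],[0,0,-0.8,0,0,0],[0,0,-0.5,0,0,0],[0,0,-0.2,0,0,0],[0,0,0,0,0,0],[0,0,0,0,0,0]],
  ],
)

```text
t: 8.62
tool_pos: [0.4426, 0.0721, 0.0086]
orientation: [0.409, 3.114, 0.0]
force: [-0.3, -0.1, -0.1]
opening: 0.0789
gripper_force: 0.0
```

Call:
arm_command(
  deltas=[
    [[0,0,0,0,0,0],[0,0,0,0,0,0],[0,0,0,0,0,0],[0,0,0,0,0,0],[0,0,0,0,0,0],[0,0,0,0,0,0],[0,0,0,0,0,0],[0,0,0,0,0,0]],
  ],
  gripper=-0.4,
  squeeze=30,
)

```text
t: 9.28
tool_pos: [0.442, 0.0719, 0.008]
orientation: [0.409, 3.115, -0.0]
force: [-1.0, -0.4, 1.6]
opening: 0.0437
gripper_force: 30.0
```

Call:
arm_command(
  deltas=[
    [[0,0,0.6,0,0,0],[0,0,1.4,0,0,0],[0,0,2,0,0,0],[0,0,2,0,0,0],[0,0,1,0,0,0],[0,0,0,0,0,0]],
  ],
)

```text
t: 9.78
tool_pos: [0.4438, 0.0722, 0.0805]
orientation: [0.409, 3.111, 0.001]
force: [0.8, -0.3, -2.4]
opening: 0.0434
gripper_force: 30.0
```

```bash
python3 - <<'E'
from h import *
go(612,-235,80,5.2)
E
```

```text
t 9.78 tcp [443.8  72.2  80.5] psi 75.0 tilt axis [ 0.004  0.    -1.   ] open 43.4 gf 30.0 F [ 0.8 -0.3 -2.4]
delta cm [ 16.82 -30.72  -0.05] turn -69.8
```

Call:
arm_command(
  deltas=[
    [[1.4,-2.56,0,0,0,-5.82],[1.4,-2.56,0,0,0,-5.82],[1.4,-2.56,0,0,0,-5.82],[1.4,-2.56,0,0,0,-5.82],[1.4,-2.56,0,0,0,-5.82],[1.4,-2.56,0,0,0,-5.82],[1.4,-2.56,0,0,0,-5.82],[1.4,-2.56,0,0,0,-5.82],[1.4,-2.56,0,0,0,-5.82],[1.4,-2.56,0,0,0,-5.82],[1.4,-2.56,0,0,0,-5.82],[1.4,-2.56,0,0,0,-5.82]],
  ],
)

```text
t: 10.78
tool_pos: [0.6094, -0.236, 0.0755]
orientation: [-2.123, -2.312, 0.001]
force: [0.8, 0.8, -3.1]
opening: 0.0436
gripper_force: 30.0
```

Call:
arm_command(
  deltas=[
    [[0,0,0,0,0,0],[0,0,0,0,0,0],[0,0,-2,0,0,0],[0,0,-1.5,0,0,0],[0,0,-1,0,0,0],[0,0,0,0,0,0],[0,0,0,0,0,0],[0,0,0,0,0,0]],
  ],
)

```text
t: 11.45
tool_pos: [0.6102, -0.2349, 0.0334]
orientation: [2.118, 2.32, 0.0]
force: [0.4, -0.1, -4.0]
opening: 0.0434
gripper_force: 30.0
```

```bash
python3 - <<'E'
from h import *
go(612,-235,13.5,5.2)
E
```

```text
t 11.45 tcp [ 610.2 -234.9   33.4] psi 5.2 tilt axis [ 0. -0. -1.] open 43.4 gf 30.0 F [ 0.4 -0.1 -4. ]
delta cm [ 0.18 -0.01 -1.99] turn -0.0
```

Call:
arm_command(
  deltas=[
    [[0.15,0,-0.6,0,0,0],[0,0,-0.5,0,0,0],[0,0,-0.4,0,0,0],[0,0,-0.3,0,0,0],[0,0,-0.15,0,0,0],[0,0,-0.08,0,0,0],[0,0,-0.05,0,0,0],[0,0,0,0,0,0],[0,0,0,0,0,0]],
  ],
)

```text
t: 12.2
tool_pos: [0.6115, -0.2352, 0.0131]
orientation: [2.119, 2.32, -0.0]
force: [-3.8, 2.0, 5.7]
opening: 0.0434
gripper_force: 30.0
```

```bash
python3 - <<'E'
from h import *
pose()
b=eyes.read_camera('scene')[225:290,150:260]
cv2.imwrite('pics/p2.png',cv2.resize(b,(770,455),interpolation=2))
E
```

```text
t 12.2 tcp [ 611.5 -235.2   13.1] psi 5.2 tilt axis [ 0. -0. -1.] open 43.4 gf 30.0 F [-3.8  2.   5.7]
```

View pics/p2.png

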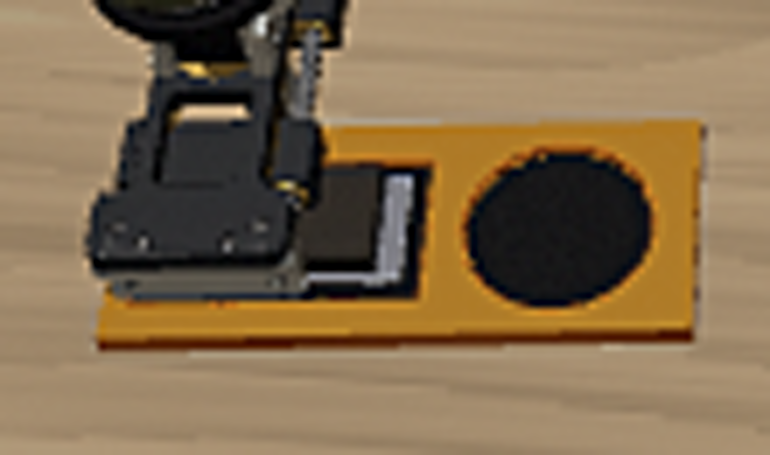

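The pad sits inside its recess with an even dark margin, and contact came at the expected height (13.1 mm). I release it and move to the pulley.

Call:
arm_command(
  deltas=[
    [[0,0,0,0,0,0],[0,0,0,0,0,0],[0,0,0,0,0,0],[0,0,0,0,0,0],[0,0,0,0,0,0],[0,0,0,0,0,0]],
  ],
  gripper=0.6,
)

```text
t: 12.75
tool_pos: [0.6115, -0.2352, 0.0121]
orientation: [2.119, 2.319, 0.0]
force: [-0.2, 1.3, -0.4]
opening: 0.0738
gripper_force: 0.0
```

Call:
arm_command(
  deltas=[
    [[0,0,1,0,0,0],[0,0,2,0,0,0],[0,0,3,0,0,0],[-2.6,0.5,2,0,0,0.4],[-2.6,0.5,0,0,0,0.4],[-2.6,0.5,0,0,0,0.4],[-2.6,0.5,0,0,0,0.4],[-2.6,0.5,0,0,0,0.4],[-2.6,0.5,0,0,0,0.4],[-2.6,0.5,-2,0,0,0],[0,0,0,0,0,0],[0,0,0,0,0,0]],
  ],
)

```text
t: 13.75
tool_pos: [0.4274, -0.1992, 0.0711]
orientation: [-2.069, -2.361, 0.001]
force: [-0.1, -0.2, 1.1]
opening: 0.0746
gripper_force: 0.0
```

```bash
python3 - <<'E'
from h import *
go(427,-200.5,8.5,7.5)
E
```

```text
t 13.75 tcp [ 427.4 -199.2   71.1] psi 7.5 tilt axis [-0.002  0.001 -1.   ] open 74.6 gf 0.0 F [-0.1 -0.2  1.1]
delta cm [-0.04 -0.13 -6.26] turn -0.0
```

Call:
arm_command(
  deltas=[
    [[0,-0.13,-1.5,0,0,0],[0,0,-1.5,0,0,0],[0,0,-1.3,0,0,0],[0,0,-1,0,0,0],[0,0,-0.6,0,0,0],[0,0,-0.3,0,0,0],[0,0,0,0,0,0],[0,0,0,0,0,0]],
  ],
  gripper=0.9,
)

```text
t: 14.42
tool_pos: [0.4301, -0.2017, 0.0107]
orientation: [2.069, 2.363, 0.0]
force: [0.2, 0.1, 0.5]
opening: 0.0881
gripper_force: 0.0
```

Call:
arm_command(
  deltas=[
    [[0,0,0,0,0,0],[0,0,0,0,0,0],[0,0,0,0,0,0],[0,0,0,0,0,0],[0,0,0,0,0,0],[0,0,0,0,0,0],[0,0,0,0,0,0],[0,0,0,0,0,0]],
  ],
  gripper=0,
  squeeze=25,
)

```text
t: 15.08
tool_pos: [0.4295, -0.2015, 0.0103]
orientation: [2.07, 2.363, -0.0]
force: [-1.9, -0.6, 3.6]
opening: 0.0595
gripper_force: 25.0
```

Call:
arm_command(
  deltas=[
    [[0,0,0.6,0,0,0],[0,0,1.4,0,0,0],[0,0,2,0,0,0],[0,0,2,0,0,0],[0,0,1,0,0,0],[0,0,0,0,0,0]],
  ],
)

```text
t: 15.58
tool_pos: [0.4313, -0.2025, 0.0829]
orientation: [2.066, 2.36, 0.002]
force: [-0.1, -0.1, -1.1]
opening: 0.0594
gripper_force: 25.0
```

```bash
python3 - <<'E'
from h import *
go(600,221.5,80,7.5)
E
```

```text
t 15.58 tcp [ 431.3 -202.5   82.9] psi 7.6 tilt axis [ 0.004 -0.002 -1.   ] open 59.4 gf 25.0 F [-0.1 -0.1 -1.1]
delta cm [16.87 42.4  -0.29] turn -0.1
```

Call:
arm_command(
  deltas=[
    [[1.4,3.53,0,0,0,0],[1.4,3.53,0,0,0,0],[1.4,3.53,0,0,0,0],[1.4,3.53,0,0,0,0],[1.4,3.53,0,0,0,0],[1.4,3.53,0,0,0,0],[1.4,3.53,0,0,0,0],[1.4,3.53,0,0,0,0],[1.4,3.53,0,0,0,0],[1.4,3.53,0,0,0,0],[1.4,3.53,0,0,0,0],[1.4,3.53,0,0,0,0]],
  ],
)

```text
t: 16.58
tool_pos: [0.5969, 0.2239, 0.0781]
orientation: [-2.069, -2.363, 0.003]
force: [1.2, -0.7, -1.7]
opening: 0.0594
gripper_force: 25.0
```

Call:
arm_command(
  deltas=[
    [[0,0,0,0,0,0],[0,0,0,0,0,0],[0,0,-2,0,0,0],[0,0,-1.5,0,0,0],[0,0,-1,0,0,0],[0,0,0,0,0,0],[0,0,0,0,0,0],[0,0,0,0,0,0]],
  ],
)

```text
t: 17.25
tool_pos: [0.5979, 0.2217, 0.0359]
orientation: [2.07, 2.362, 0.001]
force: [0.6, 0.7, -1.7]
opening: 0.0597
gripper_force: 25.0
```

```bash
python3 - <<'E'
from h import *
go(600,221.5,15.2,7.5)
E
```

```text
t 17.25 tcp [597.9 221.7  35.9] psi 7.5 tilt axis [ 0.001  0.    -1.   ] open 59.7 gf 25.0 F [ 0.6  0.7 -1.7]
delta cm [ 0.21 -0.02 -2.07] turn -0.0
```

Call:
arm_command(
  deltas=[
    [[0.2,0,-0.6,0,0,0],[0,0,-0.5,0,0,0],[0,0,-0.4,0,0,0],[0,0,-0.3,0,0,0],[0,0,-0.15,0,0,0],[0,0,-0.1,0,0,0],[0,0,-0.07,0,0,0],[0,0,0,0,0,0],[0,0,0,0,0,0]],
  ],
)

```text
t: 18.0
tool_pos: [0.5994, 0.2222, 0.0153]
orientation: [-2.069, -2.364, 0.0]
force: [-6.9, -3.5, 12.1]
opening: 0.0593
gripper_force: 25.0
```

```bash
python3 - <<'E'
from h import *
pose()
b=eyes.read_camera('scene')[230:300,280:400]
cv2.imwrite('pics/p3.png',cv2.resize(b,(780,455),interpolation=2))
E
```

```text
t 18.0 tcp [599.4 222.2  15.3] psi 7.6 tilt axis [-0. -0. -1.] open 59.3 gf 25.0 F [-6.9 -3.5 12.1]
```

View pics/p3.png

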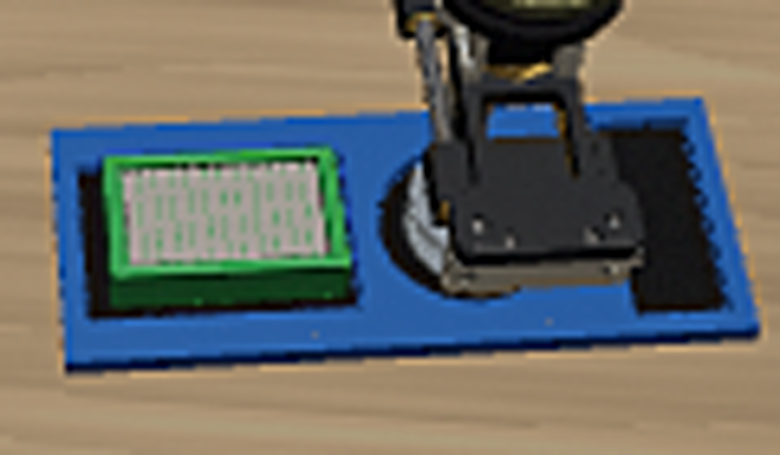

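The pulley is in its round recess and pressing on the floor (12 N, 5 mm above its pick height). The air filter lies flat in its own recess. I release the pulley and measure the plug's hexagon.

Call:
arm_command(
  deltas=[
    [[0,0,0,0,0,0],[0,0,0,0,0,0],[0,0,0,0,0,0],[0,0,0,0,0,0],[0,0,0,0,0,0]],
  ],
  gripper=0.5,
)

```text
t: 18.47
tool_pos: [0.5994, 0.2222, 0.0137]
orientation: [-2.07, -2.363, 0.0]
force: [-1.2, 0.6, 0.1]
opening: 0.07
gripper_force: 0.0
```

Call:
arm_command(
  deltas=[
    [[0,0,1,0,0,0],[0,0,2,0,0,0],[0,0,3,0,0,0],[0,0,3,0,0,0],[0,0,0,0,0,0],[0,0,0,0,0,0]],
  ],
)

```text
t: 18.97
tool_pos: [0.6018, 0.2228, 0.1079]
orientation: [2.067, 2.361, 0.008]
force: [0.4, -0.5, -0.5]
opening: 0.0697
gripper_force: 0.0
```

```bash
python3 - <<'E'
from h import *
pose()
t=cv2.imread('pics/top0.png')[172:216,292:328]; s=cv2.imread('pics/scene0.png')[190:234,236:272]
f=lambda i:cv2.resize(i,(400,488),interpolation=0)
cv2.imwrite('pics/plug.png',np.hstack([f(t),f(s)]))
for k in('top','scene'):
    i=cv2.imread(f'pics/{k}0.png')
    h=cv2.cvtColor(i,cv2.COLOR_BGR2HSV)
    print(k)
    y0,x0=(178,302) if k=='top' else (198,246)
    print('S');print(h[y0:y0+32:1,x0:x0+16,1]) if k=='top' else print(h[y0:y0+26,x0:x0+18,1])
E
```

```text
t 18.97 tcp [601.8 222.8 107.9] psi 7.6 tilt axis [ 0.006  0.002 -1.   ] open 69.7 gf 0.0 F [ 0.4 -0.5 -0.5]
top
S
[[ 89  93  89  85  87  87  88  92  87  86  89  86  85  84  85  90]
 [ 87  91  86  84  88  84  83  86  90  88  88  92  88  81  88  90]
 [ 86  91  86  74  64  65  79  82  88  86  90  83  88  86  89  85]
 [ 82  88  85  61  29  21  54  76  86  89  88  86  88  85  84  84]
 [ 86  86  84  46   7  11  17  53  75  86  92  85  86  83  86  84]
 [ 90  89  84  46   6  16   2  27  64  82  84  86  87  84  86  91]
 [ 86  89  80  43   4  13  10  11  54  85  86  87  92  87  87  88]
 [ 87  90  81  49  13  12  20   0  47  79  87  86  87  84  88  85]
 [ 91  84  84  58  19   8  16   7  39  75  85  87  90  86  84  88]
 [ 84  90  85  67  25   5  13   7  28  70  84  86  89  83  90  91]
 [ 89  85  87  72  34   2  18  12  13  57  86  90  84  89  87  81]
 [ 85  82  90  81  43  13  13  13   6  44  82  88  86  88  85  87]
 [ 89  86  87  80  52  15  10  20   7  29  72  83  86  85  86  89]
 [ 88  84  85  80  65  18  10  15  12  14  45  72  84  88  88  89]
 [ 89  86  86  84  63  21  13  25  18  13  11  
[... 2418 characters left out ...]
 88  86  86  83  84  85]
 [ 85  86  85  87  84  89  91  29  14  13  27 115  90  86  84  85  87  83]
 [ 86  87  86  86  84  88  93  29  14  13  18  97  89  87  87  86  86  86]
 [ 88  85  86  88  87  92  92  51  14  13  10  78  92  86  84  87  86  87]
 [ 83  83  86  86  84  86  89  69   8   5  20  79  91  87  86  87  88  90]
 [ 87  87  86  88  86  87  89  74  13  31  24  71  89  87  88  84  86  86]
 [ 85  86  84  86  85  83  86  83  47  28  23  90  87  86  87  89  86  84]
 [ 83  84  86  86  86  86  88  87  76  32  16  84  86  84  83  84  86  84]
 [ 86  86  86  87  87  88  85  86  88  84  89  89  87  87  86  84  86  86]
 [ 85  83  86  85  82  86  86  86  86  87  88  86  85  86  86  87  86  88]]
```

View pics/plug.png

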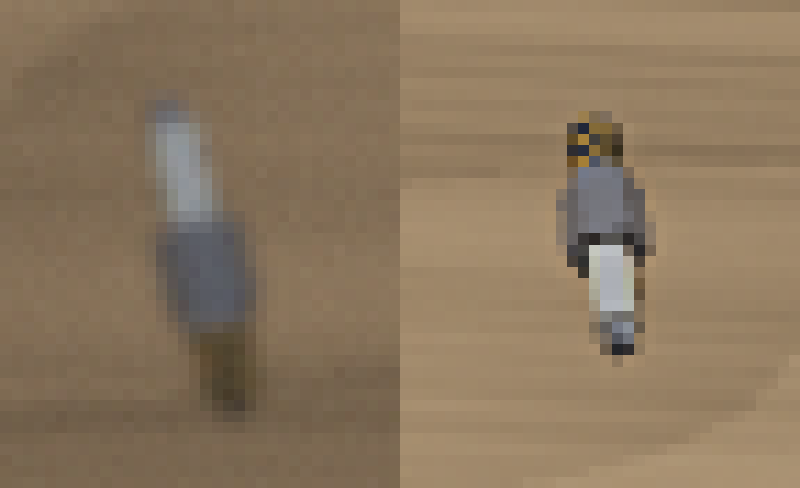

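The plug lies with its white insulator away from the robot and its brass thread towards it. The hexagon is at top pixel (310.0,196.3) and scene pixel (254.0,208.7).

```bash
python3 - <<'E'
from h import *
from meas import tri
print('hex',(ray('top',310,196.3,.0125)*1000).round(1),(ray('scene',254,208.7,.0125)*1000).round(1),(tri((310,196.3),(254,208.7))*1000).round(1))
for n,a,b in(('top',(306.6,181),(312.4,208.5)),('scene',(255.3,221.1),(253.1,199.9))):
    d=(ray(n,*a,.0104)-ray(n,*b,.0104))[:2]; print(n,np.linalg.norm(d)*1000,np.degrees(np.arctan2(d[1],d[0])))
go(435,-72,110,-77)
E
```

```text
hex [422.6 -72.9  12.5] [426.2 -75.6  12.5] [423.3 -74.7   8.9]
top 79.98809052612431 11.47615659125155
scene 85.08876910605495 11.628310020949984
t 18.97 tcp [601.8 222.8 107.9] psi 7.6 tilt axis [ 0.006  0.002 -1.   ] open 69.7 gf 0.0 F [ 0.4 -0.5 -0.5]
delta cm [-16.68 -29.48   0.21] turn -84.6
```

Call:
arm_command(
  deltas=[
    [[-1.48,-2.48,0,0,0,-6.2],[-1.48,-2.48,0,0,0,-6.2],[-1.48,-2.48,0,0,0,-6.2],[-1.48,-2.48,0,0,0,-6.2],[-1.48,-2.48,0,0,0,-6.2],[-1.48,-2.48,0,0,0,-6.2],[-1.48,-2.48,0,0,0,-6.2],[-1.48,-2.48,0,0,0,-6.2],[-1.48,-2.48,0,0,0,-6.2],[-1.48,-2.48,0,0,0,-6.2],[-1.48,-2.48,0,0,0,-6.2],[-1.48,-2.48,0,0,0,-6.2]],
  ],
)

```text
t: 19.97
tool_pos: [0.4202, -0.0761, 0.1029]
orientation: [-3.078, -0.623, 0.002]
force: [0.5, -0.7, -0.6]
opening: 0.0693
gripper_force: 0.0
```

Call:
arm_command(
  deltas=[
    [[0,0,-2,0,0,-5.8],[0,0,-2,0,0,-5.8],[0,0,-1.5,0,0,0],[0,0,0,0,0,0],[0,0,0,0,0,0],[0,0,0,0,0,0]],
  ],
)

```text
t: 20.47
tool_pos: [0.4219, -0.0754, 0.0493]
orientation: [-3.125, -0.318, 0.0]
force: [-0.2, 0.2, 0.1]
opening: 0.0698
gripper_force: 0.0
```

```bash
python3 - <<'E'
from h import *
go(424,-74.5,7,101.6)
E
```

```text
t 20.47 tcp [421.9 -75.4  49.3] psi 101.6 tilt axis [-0.  0. -1.] open 69.8 gf 0.0 F [-0.2  0.2  0.1]
delta cm [ 0.21  0.09 -4.23] turn -0.0
```

Call:
arm_command(
  deltas=[
    [[0.2,0.1,-1.4,0,0,0],[0,0,-1.2,0,0,0],[0,0,-0.8,0,0,0],[0,0,-0.5,0,0,0],[0,0,-0.35,0,0,0],[0,0,0,0,0,0],[0,0,0,0,0,0]],
  ],
)

```text
t: 21.05
tool_pos: [0.4241, -0.0745, 0.0068]
orientation: [3.125, 0.317, 0.0]
force: [-0.7, 0.8, 0.5]
opening: 0.0696
gripper_force: 0.0
```

Call:
arm_command(
  deltas=[
    [[0,0,0,0,0,0],[0,0,0,0,0,0],[0,0,0,0,0,0],[0,0,0,0,0,0],[0,0,0,0,0,0],[0,0,0,0,0,0],[0,0,0,0,0,0],[0,0,0,0,0,0],[0,0,0,0,0,0],[0,0,0,0,0,0]],
  ],
  gripper=-0.8,
  squeeze=15,
)

```text
t: 21.88
tool_pos: [0.4239, -0.0745, 0.0064]
orientation: [3.126, 0.317, -0.0]
force: [-0.1, -0.1, 1.2]
opening: 0.0224
gripper_force: 15.0
```

```bash
python3 - <<'E'
from h import *
pose()
b=eyes.read_camera('scene')[185:240,220:290]
cv2.imwrite('pics/p4.png',cv2.resize(b,(560,440),interpolation=2))
E
```

```text
t 21.88 tcp [423.9 -74.5   6.4] psi 101.6 tilt axis [-0. -0. -1.] open 22.4 gf 15.0 F [-0.1 -0.1  1.2]
```

View pics/p4.png

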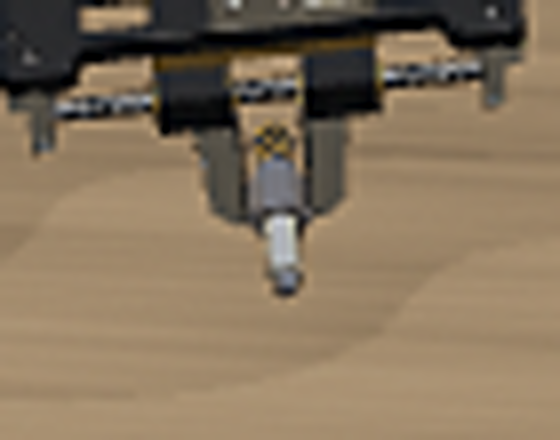

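The fingers straddle the steel hexagon (gap 22 mm), with the white insulator pointing towards the camera. I lift it and carry it to the slot.

Call:
arm_command(
  deltas=[
    [[0,0,0.6,0,0,0],[0,0,1.4,0,0,0],[0,0,2,0,0,0],[0,0,2,0,0,0],[0,0,1,0,0,0],[0,0,0,0,0,0]],
  ],
)

```text
t: 22.43
tool_pos: [0.426, -0.075, 0.0793]
orientation: [3.124, 0.317, 0.007]
force: [0.0, -0.9, -0.2]
opening: 0.0231
gripper_force: 15.0
```

Call:
arm_command(
  deltas=[
    [[1.38,3.16,0,0,0,-0.34],[1.38,3.16,0,0,0,-0.34],[1.38,3.16,0,0,0,-0.34],[1.38,3.16,0,0,0,-0.34],[1.38,3.16,0,0,0,-0.34],[1.38,3.16,0,0,0,-0.34],[1.38,3.16,0,0,0,-0.34],[1.38,3.16,0,0,0,-0.34],[1.38,3.16,0,0,0,-0.34],[1.38,3.16,0,0,0,-0.34],[1.38,3.16,0,0,0,-0.34],[1.38,3.16,0,0,0,-0.34]],
  ],
)

```text
t: 23.43
tool_pos: [0.5891, 0.3061, 0.0744]
orientation: [3.134, 0.205, -0.003]
force: [1.4, -1.1, 0.4]
opening: 0.0228
gripper_force: 15.0
```

Call:
arm_command(
  deltas=[
    [[0,0,0,0,0,0],[0,0,0,0,0,0],[0,0,-2,0,0,0],[0,0,-1.5,0,0,0],[0,0,0,0,0,0],[0,0,0,0,0,0],[0,0,0,0,0,0]],
  ],
)

```text
t: 24.02
tool_pos: [0.5893, 0.304, 0.0415]
orientation: [3.135, 0.204, -0.001]
force: [0.5, -0.8, -0.3]
opening: 0.0227
gripper_force: 15.0
```

```bash
python3 - <<'E'
from h import *
go(589.5,304.5,11.4,97.5)
b=eyes.read_camera('scene')[215:290,320:410]
cv2.imwrite('pics/p5.png',cv2.resize(b,(600,500),interpolation=2))
E
```

```text
t 24.02 tcp [589.3 304.   41.5] psi 97.5 tilt axis [-0. -0. -1.] open 22.7 gf 15.0 F [ 0.5 -0.8 -0.3]
delta cm [ 0.02  0.05 -3.01] turn 0.0
```

View pics/p5.png

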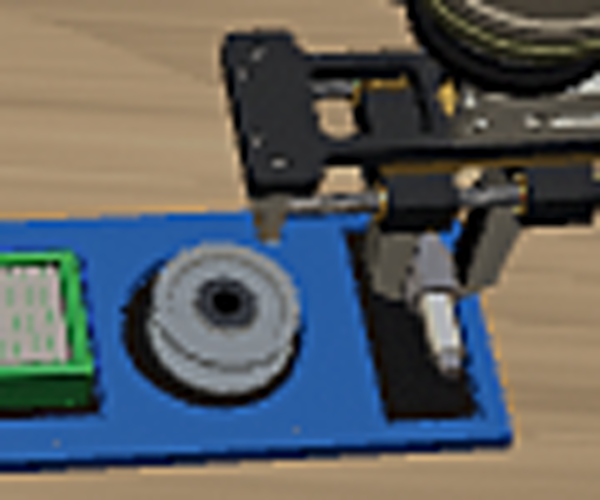

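The plug hangs over the slot. The placed pulley and panel look about 3 mm towards +y in their recesses, so I shift 2 mm in -y before setting down.

Call:
arm_command(
  deltas=[
    [[0,-0.15,-1,0,0,0],[0,0,-0.7,0,0,0],[0,0,-0.5,0,0,0],[0,0,-0.3,0,0,0],[0,0,-0.2,0,0,0],[0,0,-0.1,0,0,0],[0,0,-0.1,0,0,0],[0,0,-0.07,0,0,0],[0,0,0,0,0,0],[0,0,0,0,0,0]],
  ],
)

```text
t: 24.9
tool_pos: [0.5897, 0.3033, 0.012]
orientation: [-3.135, -0.206, -0.001]
force: [0.4, 0.0, 0.3]
opening: 0.023
gripper_force: 15.0
```

```bash
python3 - <<'E'
from h import *
pose()
E
```

```text
t 24.9 tcp [589.7 303.3  12. ] psi 97.5 tilt axis [ 0.  0. -1.] open 23.0 gf 15.0 F [0.4 0.  0.3]
```

Call:
arm_command(
  deltas=[
    [[0,0,-0.07,0,0,0],[0,0,0,0,0,0],[0,0,0,0,0,0],[0,0,0,0,0,0]],
  ],
)

```text
t: 25.23
tool_pos: [0.5898, 0.3034, 0.0115]
orientation: [-3.135, -0.206, -0.001]
force: [-0.8, -0.1, 2.6]
opening: 0.0225
gripper_force: 15.0
```

```bash
python3 - <<'E'
from h import *
pose()
b=eyes.read_camera('scene')[215:290,320:410]
cv2.imwrite('pics/p6.png',cv2.resize(b,(600,500),interpolation=2))
E
```

```text
t 25.23 tcp [589.8 303.4  11.5] psi 97.5 tilt axis [ 0.001  0.    -1.   ] open 22.5 gf 15.0 F [-0.8 -0.1  2.6]
```

View pics/p6.png

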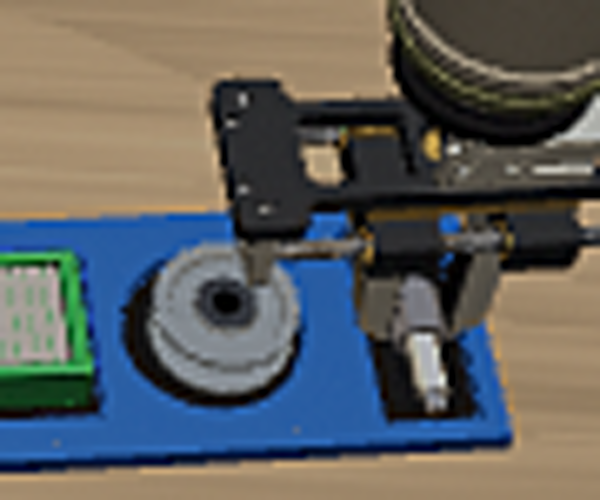

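Contact (2.6 N) came at the expected height, and the plug lies centred across the slot. I release with a small opening and rise.

Call:
arm_command(
  deltas=[
    [[0,0,0,0,0,0],[0,0,0,0,0,0],[0,0,0,0,0,0],[0,0,0,0,0,0],[0,0,0,0,0,0]],
  ],
  gripper=-0.15,
)

```text
t: 25.7
tool_pos: [0.5893, 0.3032, 0.0108]
orientation: [3.135, 0.205, -0.001]
force: [0.7, -0.4, -0.5]
opening: 0.039
gripper_force: 0.0
```

Call:
arm_command(
  deltas=[
    [[0,0,0.5,0,0,0],[0,0,1.5,0,0,0],[0,0,3,0,0,0],[0,0,4,0,0,0],[0,0,4,0,0,0],[0,0,0,0,0,0],[0,0,0,0,0,0]],
  ],
)

```text
t: 26.28
tool_pos: [0.5925, 0.3045, 0.1475]
orientation: [-3.132, -0.205, -0.014]
force: [-0.1, -0.7, -0.4]
opening: 0.0396
gripper_force: 0.0
```

```bash
python3 - <<'E'
from h import *
go(409,-341,130,90)
# oil filter: silhouette in the scene & top from saved pics, wide hue/value mask
for n,(y0,y1,x0,x1) in(('top',(180,222,385,430)),('scene',(175,218,152,190))):
    i=cv2.imread(f'pics/{n}0.png'); h=cv2.cvtColor(i,cv2.COLOR_BGR2HSV)
    m=np.zeros(h.shape[:2],np.uint8); m[y0:y1,x0:x1]=((h[y0:y1,x0:x1,1]>150)*255).astype(np.uint8)
    c=max(cv2.findContours(m,0,1)[0],key=cv2.contourArea).reshape(-1,2); print(n,c.min(0),c.max(0))
# predicted projections of the can at a guess
X=np.array([409,-341])/1000
a=np.linspace(0,2*np.pi,60)
for n in('top','scene'):
    P=np.vstack([np.c_[X[0]+.031*np.cos(a),X[1]+.031*np.sin(a),np.full(60,z)] for z in(0.005,.068)])
    p=proj(n,P); print(n,p.min(0).round(1),p.max(0).round(1))
E
```

```text
t 26.28 tcp [592.5 304.5 147.5] psi 97.5 tilt axis [ 0.009  0.004 -1.   ] open 39.6 gf 0.0 F [-0.1 -0.7 -0.4]
delta cm [-18.35 -64.55  -1.75] turn -7.5
top [393 189] [419 211]
scene [159 183] [182 209]
top [393.7 187.1] [423.2 212.6]
scene [157.3 180.8] [181.8 209. ]
```

Call:
arm_command(
  deltas=[
    [[-1.02,-3.58,0,0,0,0],[-1.02,-3.58,0,0,0,0],[-1.02,-3.58,0,0,0,0],[-1.02,-3.58,0,0,0,0],[-1.02,-3.58,0,0,0,0],[-1.02,-3.58,0,0,0,0],[-1.02,-3.58,0,0,0,0],[-1.02,-3.58,0,0,0,0],[-1.02,-3.58,0,0,0,0],[-1.02,-3.58,0,0,0,0],[-1.02,-3.58,0,0,0,0],[-1.02,-3.58,0,0,0,0]],
  ],
  gripper=1,
)

```text
t: 27.28
tool_pos: [0.4656, -0.1276, 0.1406]
orientation: [-3.134, -0.206, 0.001]
force: [1.0, 0.2, 0.2]
opening: 0.0928
gripper_force: 0.0
```

Call:
arm_command(
  deltas=[
    [[-1.02,-3.58,0,0,0,0],[-1.02,-3.58,0,0,0,0],[-1.02,-3.58,0,0,0,0],[-1.02,-3.58,0,0,0,0],[-1.02,-3.58,0,0,0,0],[-1.02,-3.58,0,0,0,0],[0,0,0,0,0,0],[0,0,0,0,0,0],[0,0,0,0,0,0]],
  ],
)

```text
t: 28.03
tool_pos: [0.4054, -0.3405, 0.1403]
orientation: [-3.133, -0.204, 0.001]
force: [0.1, -0.0, 0.1]
opening: 0.0931
gripper_force: 0.0
```

```bash
python3 - <<'E'
from h import *
go(409,-339,28,97.5)
# check of placed parts from the air, from the scene view
i=eyes.read_camera('scene'); cv2.imwrite('pics/s2.png',i)
cv2.imwrite('pics/p7.png',cv2.resize(i[160:300,80:410],(792,336),interpolation=2))
E
```

```text
t 28.03 tcp [ 405.4 -340.5  140.3] psi 97.5 tilt axis [-0.001  0.002 -1.   ] open 93.1 gf 0.0 F [ 0.1 -0.   0.1]
delta cm [  0.36   0.15 -11.23] turn 0.0
```

View pics/p7.png

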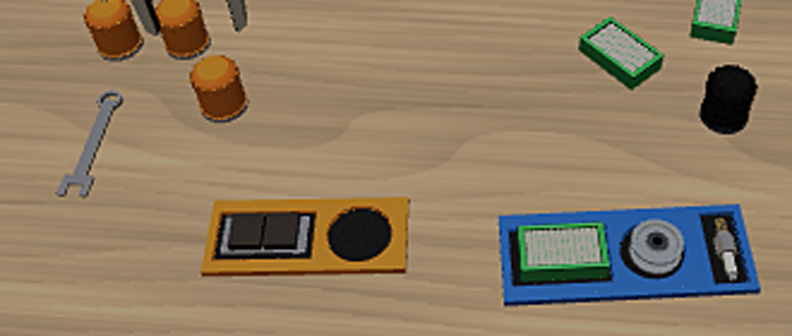

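Four parts sit in their recesses and the bystanders are unmoved. The chosen can at crop pixel (218,88) is free, so I descend on it.

Call:
arm_command(
  deltas=[
    [[0.35,0.15,-2,0,0,0],[0,0,-2,0,0,0],[0,0,-2,0,0,0],[0,0,-2,0,0,0],[0,0,-1.6,0,0,0],[0,0,-1,0,0,0],[0,0,-0.6,0,0,0],[0,0,0,0,0,0],[0,0,0,0,0,0]],
  ],
)

```text
t: 28.83
tool_pos: [0.4098, -0.3394, 0.0295]
orientation: [3.135, 0.207, 0.0]
force: [-0.5, -0.1, 0.3]
opening: 0.0928
gripper_force: 0.0
```

Call:
arm_command(
  deltas=[
    [[0,0,0,0,0,0],[0,0,0,0,0,0],[0,0,0,0,0,0],[0,0,0,0,0,0],[0,0,0,0,0,0],[0,0,0,0,0,0],[0,0,0,0,0,0],[0,0,0,0,0,0]],
  ],
  gripper=0,
  squeeze=30,
)

```text
t: 29.5
tool_pos: [0.4095, -0.3396, 0.0294]
orientation: [-3.135, -0.205, -0.0]
force: [-1.6, 4.0, 5.5]
opening: 0.0616
gripper_force: 30.0
```

Call:
arm_command(
  deltas=[
    [[0,0,0.6,0,0,0],[0,0,1.4,0,0,0],[0,0,2,0,0,0],[0,0,1.5,0,0,0],[0,0,0.5,0,0,0],[0,0,0,0,0,0]],
  ],
)

```text
t: 30.0
tool_pos: [0.4102, -0.3406, 0.0906]
orientation: [3.132, 0.205, 0.003]
force: [0.4, -1.0, -2.7]
opening: 0.0615
gripper_force: 30.0
```

```bash
python3 - <<'E'
from h import *
go(601.5,-123.5,90,97.5)
E
```

```text
t 30.0 tcp [ 410.2 -340.6   90.6] psi 97.5 tilt axis [ 0.002 -0.002 -1.   ] open 61.5 gf 30.0 F [ 0.4 -1.  -2.7]
delta cm [19.13 21.71 -0.06] turn 0.0
```

Call:
arm_command(
  deltas=[
    [[1.74,1.96,0,0,0,0],[1.74,1.96,0,0,0,0],[1.74,1.96,0,0,0,0],[1.74,1.96,0,0,0,0],[1.74,1.96,0,0,0,0],[1.74,1.96,0,0,0,0],[1.74,1.96,0,0,0,0],[1.74,1.96,0,0,0,0],[1.74,1.96,0,0,0,0],[1.74,1.96,0,0,0,0],[1.74,1.96,0,0,0,0],[0,0,0,0,0,0]],
  ],
)

```text
t: 31.0
tool_pos: [0.6023, -0.1202, 0.0873]
orientation: [-3.133, -0.21, 0.001]
force: [0.4, 0.2, -3.1]
opening: 0.0614
gripper_force: 30.0
```

Call:
arm_command(
  deltas=[
    [[0,0,0,0,0,0],[0,0,-1.5,0,0,0],[0,0,-1.3,0,0,0],[0,0,-0.5,0,0,0],[0,0,0,0,0,0],[0,0,0,0,0,0],[0,0,0,0,0,0]],
  ],
)

```text
t: 31.58
tool_pos: [0.6008, -0.1245, 0.0564]
orientation: [3.135, 0.205, 0.001]
force: [0.5, -0.3, -2.2]
opening: 0.0616
gripper_force: 30.0
```

```bash
python3 - <<'E'
from h import *
go(601.5,-124.5,34.2,97.5)
E
```

```text
t 31.58 tcp [ 600.8 -124.5   56.4] psi 97.5 tilt axis [ 0. -0. -1.] open 61.6 gf 30.0 F [ 0.5 -0.3 -2.2]
delta cm [ 0.07  0.   -2.22] turn 0.0
```

Call:
arm_command(
  deltas=[
    [[0.05,0,-0.7,0,0,0],[0,0,-0.5,0,0,0],[0,0,-0.4,0,0,0],[0,0,-0.25,0,0,0],[0,0,-0.15,0,0,0],[0,0,-0.1,0,0,0],[0,0,-0.08,0,0,0],[0,0,0,0,0,0],[0,0,0,0,0,0],[0,0,0,0,0,0]],
  ],
)

```text
t: 32.42
tool_pos: [0.6015, -0.1241, 0.0344]
orientation: [3.135, 0.206, 0.001]
force: [0.9, -0.8, -2.0]
opening: 0.0616
gripper_force: 30.0
```

```bash
python3 - <<'E'
from h import *
pose()
b=eyes.read_camera('scene')[210:290,150:280]
cv2.imwrite('pics/p8.png',cv2.resize(b,(780,480),interpolation=2))
E
```

```text
t 32.42 tcp [ 601.5 -124.1   34.4] psi 97.5 tilt axis [ 0. -0. -1.] open 61.6 gf 30.0 F [ 0.9 -0.8 -2. ]
```

View pics/p8.png

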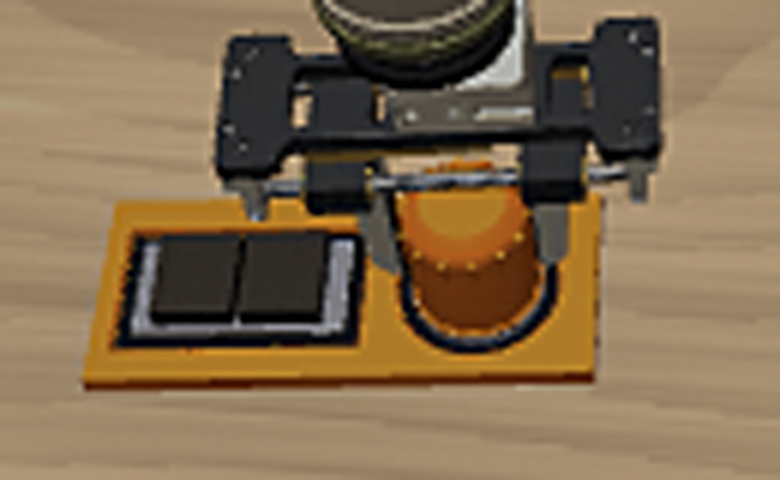

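The can is centred in the round recess and the pad sits evenly in its own. The wrist force still shows the can's weight, so I lower it a touch more.

Call:
arm_command(
  deltas=[
    [[0,0,-0.06,0,0,0],[0,0,-0.04,0,0,0],[0,0,0,0,0,0],[0,0,0,0,0,0],[0,0,0,0,0,0]],
  ],
)

```text
t: 32.88
tool_pos: [0.6015, -0.1241, 0.0344]
orientation: [3.135, 0.206, 0.001]
force: [-4.7, 0.6, 6.2]
opening: 0.0615
gripper_force: 30.0
```

Contact reached (6 N). I release and rise.

Call:
arm_command(
  deltas=[
    [[0,0,0,0,0,0],[0,0,0,0,0,0],[0,0,0,0,0,0],[0,0,0,0,0,0],[0,0,0,0,0,0],[0,0,0,0,0,0]],
  ],
  gripper=0.8,
)

```text
t: 33.38
tool_pos: [0.6013, -0.1241, 0.0331]
orientation: [-3.135, -0.205, 0.0]
force: [-0.0, 0.7, 0.5]
opening: 0.0837
gripper_force: 0.0
```

Call:
arm_command(
  deltas=[
    [[0,0,0.5,0,0,0],[0,0,1.5,0,0,0],[0,0,2.5,0,0,0],[0,0,3,0,0,0],[0,0,3,0,0,0],[-2,0,3,0,0,0],[-3,0,0,0,0,0],[-3,0,0,0,0,0],[-3,0,0,0,0,0],[-3,0,0,0,0,0],[-3,0,0,0,0,0],[0,0,0,0,0,0]],
  ],
)

```text
t: 34.38
tool_pos: [0.4268, -0.1235, 0.1675]
orientation: [-3.134, -0.205, 0.005]
force: [-0.1, 0.3, -0.4]
opening: 0.0837
gripper_force: 0.0
```

Call:
arm_command(
  deltas=[
    [[0,0,0,0,0,0],[0,0,0,0,0,0],[0,0,0,0,0,0],[0,0,0,0,0,0]],
  ],
)

```text
t: 34.72
tool_pos: [0.4322, -0.1242, 0.1686]
orientation: [3.135, 0.206, 0.001]
force: [0.2, 0.1, -0.9]
opening: 0.084
gripper_force: 0.0
```

```bash
python3 - <<'E'
from h import *
pose()
a=eyes.read_camera('top')[95:170,155:400]; b=eyes.read_camera('scene')[205:300,150:410]
f=lambda i:cv2.resize(i,(790,int(i.shape[0]*790/i.shape[1])),interpolation=2)
cv2.imwrite('pics/p9.png',np.vstack([f(a),f(b)]))
E
```

```text
t 34.72 tcp [ 432.2 -124.2  168.6] psi 97.5 tilt axis [ 0. -0. -1.] open 84.0 gf 0.0 F [ 0.2  0.1 -0.9]
```

View pics/p9.png

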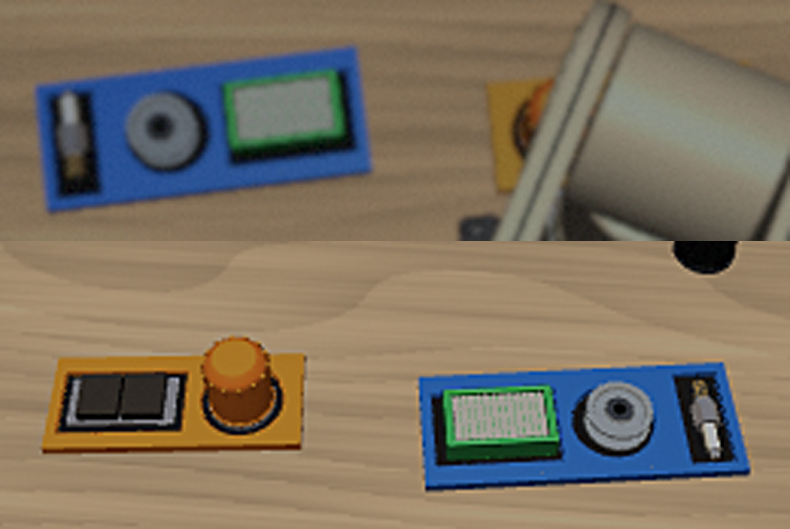

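All five parts are in their recesses in both views. Each made contact 5 mm above its pick height, and the gripper is clear. I hand the job in.

```bash
python3 -c "
from h import *
print(ticket.close_job())"
```

```text
the job is handed in; nothing more can be done
None
```

I set all five parts down in their recesses, let go of them, moved the arm clear and handed the job in at about 35 s. I didn't touch the old filter, wrench or grease tin; the hand-in returned no verdict.

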